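Lock the blue lamp module into its bayonet socket

ROBOT

A 7-joint arm with a two-finger parallel gripper is mounted at the origin on a cart in front of the work surface, level with it; the furniture and walls round the work are solid. World frame = base frame: x ahead of the robot, y to its left, z up, the work surface at z = 0. Lengths are in m, angles in rad, forces in N, time in s.
With the tool pointing down it reaches from about 0.425 to 0.95 m from the base axis. Payload 4.7 kg.
Tool frame: the origin (TCP) lies midway between the tips of the shut fingers; the grasp point (between the pads) lies 19 mm behind it (arm.grip_point_offset is the distance from the TCP to the grasp point, in m); z points along the fingers, y is the line along which they close (so a half turn about z gives the same grasp; the last joint's range is limited). The gripper opens to 87 mm and grips with 3 to 60 N. Pads are 19 mm wide; open, the fingers measure 117 mm over their backs; the gripper's body (75 mm by 190 mm) begins 51 mm behind the grasp point.
Start: joints at [-1.298, 0.469, -0.049, 1.532, 0.024, 1.141, -0.082], TCP at [0.201, 0.645, 0.223] pointing down, gripper open.
Joint ranges: [-2.59, 2.59], [-0.33, 1.99], [-1.39, 1.29], [0.1, 2.45], [-1.04, 4.18], [0.21, 1.99], [-2.66, 2.66]. Speed limits (rad/s): [2.57, 2.57, 3.14, 3.14, 3.14, 3.14, 3.14].

INTERFACE

Orientations are given as a unit quaternion [x, y, z, w].
In Python, from workcell import arm, optics, sign_off gives the robot as it stands (arm), with the cameras (optics) and the job as plain functions.
- The arm moves only by the tool inch_along, called after ">>>" as a command line: name --argument value ..., lists and objects as JSON in quotes. Schema: {"type":"object","properties":{"steps":{"type":"object","properties":{"tx":{"type":"array","items":{"type":"number"},"minItems":1,"maxItems":10},"ty":{"type":"array","items":{"type":"number"},"minItems":1,"maxItems":10},"tz":{"type":"array","items":{"type":"number"},"minItems":1,"maxItems":10},"twist":{"type":"array","items":{"type":"number"},"minItems":1,"maxItems":10},"jaw":{"type":"array","items":{"type":"number"},"minItems":1,"maxItems":10}},"additionalProperties":false,"required":["tx","ty","tz","twist","jaw"]},"grip_force":{"type":"number"},"only":{"type":"string"},"quiet":{"type":"boolean"},"lines":{"type":"string"}},"required":["steps"],"additionalProperties":false}. steps is an object with one list for each field, all of the same length, 1 to 10, a row being the entries at one place: tx, ty, tz (the shift in m), twist (a turn about the tool's z in rad), jaw (the finger opening in m); each row is the pose to reach, as a shift and turn from the pose commanded when the call began, along the tool's axes at that moment; what a row does not reach only later rows make up. A row lasts 1/10 s, in which the tool goes at most 0.05 m and 0.15 rad, less where a joint would pass 70% of its speed; a pose out of reach is approached as far as the arm can. The fingers move at their own pace and stop on an object; grip_force is the grip in N (left out, the last holds). Time passes only in rows, so rows that do not move let the fingers close. The tool returns the time, the measured TCP pose, the force, the opening and the grip force at its end. only (a regular expression) keeps the lines of the reply that match it, lines (a string "A,B") keeps lines A to B, and quiet returns only ok. Input that does not fit is refused with a message, and nothing moves.
- arm.observe(): the state, without advancing time (a new reading comes with each control period).
- optics.snapshot(name): name is "side" or "top"; returns (picture, depth): 420x560x3 uint8, blue, green, red; 420x560 float32, m along the optical axis (not along the pixel's ray), 0 where there is no reading.
- optics.get_calibration(name): a dict with "camera_matrix" (3x3 intrinsics, pixels), "R" (3x3) and "t" (3): a world point X has camera coordinates R X + t. Camera axes: x right, y down, z forward; pixel columns grow to the right and rows downward; lengths in m; the calibration is good to about 2 mm. A picture is of the moment at which its call begins. get_calibration takes no time and is no camera call.
- sign_off(): hands the job in; it is judged then, once.
The state is a dict: "clock": time; "joints": joint angles; "joint_vel": joint speeds; "joint_efforts": joint torques, N m; "eef_pos": TCP position; "tcp_rot": TCP orientation; "ft_force": force on the tool from outside, world axes, zero at the start; "moment": the same for the moment, N m; "grip_width": finger opening in m; "grasp_force": force on a finger pad.
Only numpy, scipy, OpenCV 4.12 (cv2) and the standard library are available. Lean on these libraries where they do the work, as an engineer would, in place of code of your own. Each camera call takes 0.05 s, during which the arm holds its last target. There are 200 camera calls.

TASK

Fit the blue-banded lamp module into the empty bayonet socket of the white lamp base: line its two lugs up with the white marks, push it down against the spring, twist it clockwise (seen from above) to the green marks and let the spring lift it into the notches, so that it stays locked there upright when you let go. Do not knock or shift the amber-banded lamp, the two bottles or the white cup.

Things in the scene. Friction and masses are not known exactly. Their poses are not given: they have to be found in the camera images.
- lamp_blue: Lamp module to fit, with blue bands: an upright cylinder 40 mm in diameter, 70 mm tall, about 130 g. Origin: centre of its underside, z up. Two steel lugs stick out along its +x and -x to 27 mm from the axis, 7 mm wide, z 3 to 9 mm; they are alike, so a half turn makes no difference. A white line on top runs along x, over the lugs. Starts upright on the bench, any yaw, left or right of the base.
- blue_grip (a point): Point on the blue lamp's axis 54 mm above its origin, in the dark ribbed part (z 32 to 70 mm) where it is held, from any side. Keep the fingertips at least 32 mm above the lamp's origin, so that they clear the lamp base when it is pushed home.
- lamp_amber: The same lamp module with amber bands, 40 mm in diameter, 70 mm tall, origin at the centre of its underside; it stands upright at the other place and must be left alone.
- lamp_base: White box, fixed, 116 x 104 mm (x, y), 48 mm high; origin: centre of its underside, on the socket axis, z up. Dark collar on top, bore 43 mm. Two entry slots (white marks on black) at +60 and +240 degrees from its +x (counter-clockwise), 11 mm wide, out to 31 mm radius. Two notches (green marks) along its +x and -x. From the slots the lugs turn only clockwise, 60 degrees, to an end stop.
- socket (a point): Centre of the socket's mouth, 48 mm above the bench, axes as the base's. The collar's lip is 12 mm thick, 8 mm at the notches: the lamp's origin must be at least 21 mm below this point to turn (hard stop at 25 mm), and sits 17 mm below it when risen into the notches. Play about 5 degrees either way in slots and notches, 1.5 mm all round in the bore.
- spring_plate (a joint): Travel (m) of the brass spring plate in the socket, downward, from 0 (its top 9 mm below the mouth, nothing on it) to 0.016 (hard stop, 25 mm below). It pushes up with 2.3 N at 0, about 6 N at 0.008 (lamp locked), 9.5 N at 0.016. A lamp just set into the slots rests on it with its lugs in the slots, not yet under the lip.
- red_cap_bottle: White bottle with a red cap, 44 mm in diameter, 85 mm tall, loose and upright; origin at the centre of its underside. Stands beside the lamp at the left place, 62 to 72 mm between axes. Bystander.
- white_cup: White lidded cup, 72 mm in diameter, 70 mm tall, loose and upright; origin at the centre of its underside. Stands beside the lamp at the right place, 76 to 86 mm between axes. Bystander.
- brown_bottle: Brown bottle with a black cap, 60 mm in diameter, 130 mm tall, loose and upright; origin at the centre of its underside. Stands just behind the lamp base. Bystander.

How it is judged:
By the outcome, as a careful person would: the job done as asked, in the order asked, and still so for the second after the job is handed in, with the robot touching nothing.
It also fails if it takes over 51 s, if anything falls off the work surface, if the arm or the gripper's body presses on something with over 40 N, if the wrist force passes 120 N, or if a joint passes its speed limit or range.

## Working session

There is one attempt and no reset: what is moved stays moved. The work goes in short steps, Python scripts to look and compute and a tool call to move; the robot and the scene stay as the last step left them, time stands still between calls to the robot, and variables do not carry over. Pictures are saved under pics/ and viewed, at most 10 in all, crops included, and the job is handed in when it is done.

```bash
ls; mkdir -p pics
```

Run:
```python
from workcell import arm, optics, sign_off
import cv2,numpy as np
for n in("side","top"):
    p,d=optics.snapshot(n);cv2.imwrite(f"pics/{n}0.png",p);np.savez(f"{n}0.npz",p=p,d=d)
    c=optics.get_calibration(n);print(n,c)
s=arm.observe();print(s)
```

```text
pics
workcell.py
side {'camera_matrix': array([[417.86429449,   0.        , 274.94128899],
       [  0.        , 417.86429449, 207.07270364],
       [  0.        ,   0.        ,   1.        ]]), 'R': array([[ 0.82893259, -0.55898057,  0.02028502],
       [-0.22741524, -0.36993157, -0.90079573],
       [ 0.51103138,  0.74208581, -0.43376903]]), 't': array([-0.42299657,  0.16252394,  0.83044115])}
top {'camera_matrix': array([[471.2945303 ,   0.        , 279.66187032],
       [  0.        , 471.2945303 , 209.75826058],
       [  0.        ,   0.        ,   1.        ]]), 'R': array([[-0.02510721, -0.99958946,  0.01380346],
       [-0.98605533,  0.02249027, -0.16489109],
       [ 0.16451295, -0.01775093, -0.98621519]]), 't': array([-0.01759954,  0.49635894,  1.20660017])}
{'clock': 0.1, 'joints': array([-1.2979075 ,  0.46937627, -0.0485951 ,  1.53359868,  0.02409632,
        1.14099367, -0.08232952]), 'joint_vel': array([ 7.90451459e-05, -1.42081616e-03,  2.36521586e-04, -2.52584003e-03,
       -1.13794695e-03, -1.00973058e-03,  6.79569103e-04]), 'joint_efforts': array([-5.29980275e-05, -5.09168601e+01, -8.12501251e-02, -2.36831081e+01,
       -6.16223551e-02,  3.44558246e-02,  4.24811299e-05]), 'eef_pos': array([0.20045224, 0.64397204, 0.22158368]), 'tcp_rot': array([ 1.50323068e-01,  9.88636523e-01, -8.89095761e-04, -1.05060555e-04]), 'ft_force': array([ 0.99450713, -0.3779562 ,  0.30400293]), 'moment': array([ 0.03457629, -0.0081725 ,  0.03133068]), 'grasp_force': 0.0, 'grip_width': 0.08709323212933026}
```

View pics/side0.png

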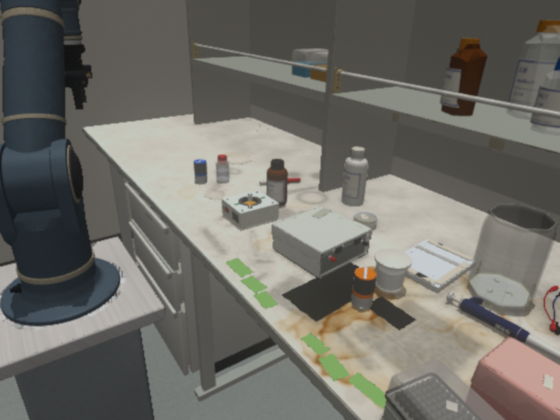

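View pics/top0.png

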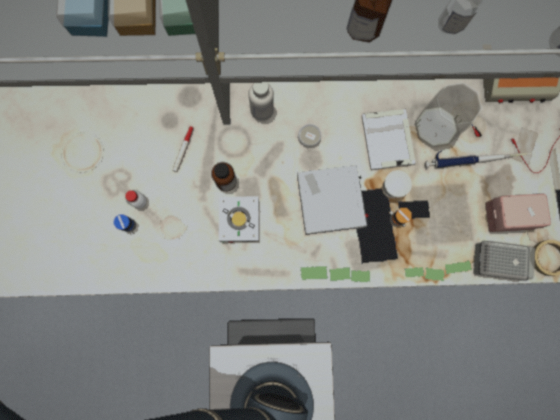

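The top view shows the blue lamp at (123,223), the red-cap bottle at (133,198), the base at (239,219) and the brown bottle at (223,176). In the side view the blue lamp is at (200,170) and the base at (250,207). I'll enlarge both to read the line and the marks.

Run:
```python
import cv2,numpy as np
p=np.load("top0.npz")['p'];s=np.load("side0.npz")['p']
a=cv2.resize(p[200:245,100:150],None,fx=8,fy=8,interpolation=cv2.INTER_CUBIC)
b=cv2.resize(p[190:250,210:270],None,fx=6.5,fy=6.5,interpolation=cv2.INTER_CUBIC)
c=cv2.resize(s[150:230,185:300],None,fx=3.4,fy=2.7,interpolation=cv2.INTER_CUBIC)
o=np.zeros((600,800,3),np.uint8);o[:360,:400]=a;o[:390,405:795]=b
c=cv2.resize(s[150:230,185:300],(300,209),interpolation=cv2.INTER_CUBIC);o[391:600,:300]=c
cv2.imwrite("pics/crop0.png",o)
```

```text
(no output)
```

View pics/crop0.png

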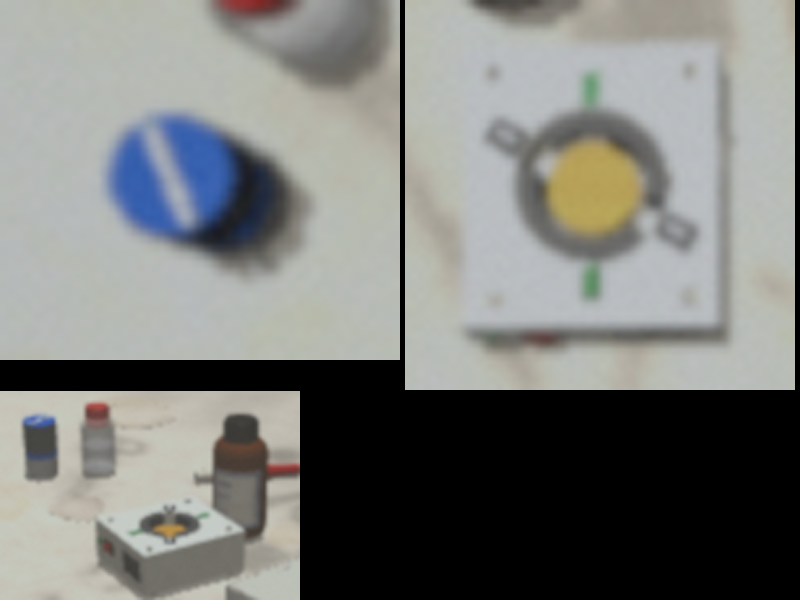

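Create h.py:
```python
import cv2,numpy as np
from workcell import arm, optics, sign_off
C={n:optics.get_calibration(n) for n in("side","top")}
def ray(n,uv):
    c=C[n];d=c["R"].T@np.linalg.solve(c["camera_matrix"],[uv[0],uv[1],1.]);o=-c["R"].T@c["t"];return o,d/np.linalg.norm(d)
def plane(n,uv,z):
    o,d=ray(n,uv);return o+d*(z-o[2])/d[2]
def tri(a,b):  # pixels in top, side -> midpoint, gap
    (o1,d1),(o2,d2)=ray("top",a),ray("side",b)
    s,t=np.linalg.lstsq(np.c_[d1,-d2],o2-o1,rcond=None)[0]
    p,q=o1+s*d1,o2+t*d2;return (p+q)/2,np.linalg.norm(p-q)
def blobs(p,win,lo,hi,amin=4):
    x0,y0,x1,y1=win;h=cv2.cvtColor(p[y0:y1,x0:x1],cv2.COLOR_BGR2HSV)
    m=cv2.inRange(h,lo,hi);n,l,s,c=cv2.connectedComponentsWithStats(m)
    return [(c[i]+[x0,y0],s[i,4],(l==i)) for i in range(1,n) if s[i,4]>=amin]
```

Run:
```python
from h import *
T=np.load("top0.npz");S=np.load("side0.npz");p=T['p'];s=S['p']
for nm,im,w,lo,hi in[("blueT",p,(105,205,150,240),(105,130,90),(130,255,255)),("blueS",s,(190,150,212,190),(105,100,60),(130,255,255)),
 ("greenT",p,(215,190,265,245),(50,60,40),(85,255,255)),("greenS",s,(215,185,285,230),(50,60,40),(85,255,255)),
 ("redT",p,(120,185,145,210),(172,120,80),(180,255,255)),("yelT",p,(215,190,265,245),(15,80,80),(32,255,255))]:
    for c,a,l in blobs(im,w,lo,hi):
        ys,xs=np.nonzero(l);print(nm,c.round(2),a,xs.min()+w[0],xs.max()+w[0],ys.min()+w[1],ys.max()+w[1])
print("depths top pts z:")
def wz(n,D,u,v):
    c=C[n];z=np.median(D[v-1:v+2,u-1:u+2]);return (c["R"].T@(z*np.linalg.solve(c["camera_matrix"],[u,v,1])-c["t"])).round(4)
for uv in[(121,222),(228,208),(250,232),(133,196),(222,170),(223,180)]:print(uv,wz("top",T['d'],*uv))
g=cv2.cvtColor(p,cv2.COLOR_BGR2GRAY)
print(g[212:234,112:134])
```

```text
blueT [125.23 220.52] 66 121 129 215 227
blueT [117.31 223.27] 49 114 121 217 228
blueS [196.   160.75] 8 194 198 160 162
blueS [201.39 161.94] 18 197 205 160 163
yelT [238.58 218.45] 159 231 245 212 225
depths top pts z:
(121, 222) [0.4683 0.378  0.0712]
(228, 208) [0.5024 0.1064 0.0487]
(250, 232) [0.4374 0.0495 0.0494]
(133, 196) [0.5322 0.3444 0.0874]
(222, 170) [0.584  0.1128 0.1322]
(223, 180) [0.5643 0.113  0.1074]
[[185 185 184 183 184 184 185 183 184 183 184 184 184 185 185 183 186 186
  185 183 182 181]
 [185 184 185 183 183 183 180 178 177 175 175 175 178 181 184 184 183 185
  183 184 184 181]
 [184 185 184 183 181 177 163 154 143 139 137 144 158 169 178 182 183 186
  184 185 183 182]
 [183 184 183 176 166 157 152 143 121 106 104 111 122 133 149 165 176 181
  184 186 182 184]
 [186 183 176 154 134 135 156 156 127 101  95  95  98 105 114 125 141 163
  174 181 185 183]
 [185 180 161 131 108 118 152 166 140 107  95  93  93  93  94  92  93 117
  140 165 178 181]
 [184 174 146 111  97 106 141 165 154 122  98  90  95  94  92  85  70  69
   91 125 152 168]
 [179 164 130 102  92  
[... 672 characters left out ...]
2 159 123  95  79  59  41  37
   33  34  42  52]
 [185 182 177 153 121 102  93  92  95 110 145 155 118  85  60  47  32  34
   35  38  44  56]
 [185 184 183 173 151 127 112 103  96  97 112 118  89  60  38  31  32  34
   42  45  52  58]
 [185 185 185 183 173 162 148 129 115  96  84  73  57  38  33  29  37  41
   49  51  61  70]
 [184 185 185 185 184 180 173 165 157 136 112  95  76  57  46  42  44  49
   60  65  71  89]
 [185 183 184 184 184 184 183 181 180 170 159 151 135 110  86  71  69  71
   81  86  89 107]
 [184 185 183 184 185 184 186 185 184 183 180 178 170 159 139 115 101  99
  103 112 108 113]
 [184 184 184 184 185 183 185 184 185 185 185 185 183 181 168 149 134 131
  125 138 137 129]]
```

Run:
```python
from h import *
p=np.load("top0.npz")['p'];s=np.load("side0.npz")['p']
def up(im,w,k=8):
    x0,y0,x1,y1=w;return cv2.resize(im[y0:y1,x0:x1],None,fx=k,fy=k,interpolation=cv2.INTER_CUBIC)
def un(c,w,k=8): return (np.array(c)+.5)/k-.5+w[:2]
def find(nm,im,w,lo,hi,amin=60):
    out=[]
    for c,a,l in blobs(up(im,w),(0,0,(w[2]-w[0])*8,(w[3]-w[1])*8),lo,hi,amin):
        pts=np.argwhere(l)[:,::-1].astype(np.float32)
        cc,r=cv2.minEnclosingCircle(pts);print(nm,"cen",un(c,w).round(2),a/64,"circ",un(cc,w).round(2),round(r/8,2),"rect",np.round(cv2.minAreaRect(pts)[1:][0],1),cv2.minAreaRect(pts)[2])
        out.append(un(c,w))
    return out
find("blueT",p,(105,205,150,240),(105,120,115),(130,255,255))
find("lineT",p,(115,214,129,229),(90,0,140),(130,110,255))
find("blueS",s,(190,150,212,190),(105,90,60),(130,255,255))
find("grT",p,(215,190,265,245),(45,35,40),(90,255,255))
find("grS",s,(215,185,285,230),(45,35,40),(90,255,255))
find("yelT",p,(215,190,265,245),(15,80,80),(32,255,255))
find("collar",p,(215,190,265,245),(0,0,0),(180,255,130),200)
find("redT",p,(120,185,145,210),(165,100,60),(180,255,255))
```

```text
blueT cen [124.89 220.24] 62.796875 circ [122.75 221.12] 6.76 rect [108.   51.7] 68.92250061035156
blueT cen [117.27 223.25] 52.328125 circ [119.05 222.73] 6.74 rect [107.8  43.1] 65.26569366455078
lineT cen [120.55 219.31] 65.5 circ [120.88 220.43] 8.37 rect [128.5  95. ] 54.21102523803711
lineT cen [115.73 227.42] 5.90625 circ [116.25 226.94] 2.26 rect [24. 27.] 90.0
blueS cen [196.08 160.84] 10.390625 circ [196.33 160.74] 2.69 rect [21.8 42.5] 54.162349700927734
blueS cen [201.41 161.92] 20.890625 circ [200.75 161.75] 4.59 rect [25.5 73.3] 79.69515228271484
grT cen [238.13 203.24] 10.96875 circ [238.19 203.31] 2.46 rect [38. 21.] 90.0
grT cen [238.21 232.82] 11.046875 circ [238.31 232.75] 2.57 rect [41. 20.] 90.0
grS cen [262.74 197.04] 3.984375 circ [262.69 197.19] 1.58 rect [12. 24.] 90.0
grS cen [236.57 203.54] 5.359375 circ [236.57 203.39] 2.32 rect [11.2 37. ] 70.82098388671875
grS cen [222.92 206.8 ] 2.125 circ [222.99 206.82] 0.89 rect [14. 11.] 90.0
yelT cen [238.55 218.47] 161.171875 circ [238.35 218.27] 7.51 rect [109.3 117.6] 29.19748306274414
collar cen [228.02 190.72] 36.0625 circ [228.   189.69] 8.19 rect [ 23. 131.] 90.0
collar cen [237.33 217.13] 206.90625 circ [236.62 216.44] 13.52 rect [180.3 181.1] 70.64100646972656
collar cen [238.95 241.3 ] 83.328125 circ [239.5  240.81] 19.32 rect [ 22.9 309. ] 88.40885925292969
```

Run:
```python
from h import *
a=tri((238.13,203.24),(262.74,197.04));b=tri((238.21,232.82),(236.57,203.54));print("green",a,b)
A,B=plane("top",(238.13,203.24),.048),plane("top",(238.21,232.82),.048);d=A-B
print("base top-only",(A+B)/2,np.degrees(np.arctan2(d[1],d[0])),np.linalg.norm(d))
A,B=plane("side",(262.74,197.04),.048),plane("side",(236.57,203.54),.048);d=A-B
print("base side-only",(A+B)/2,np.degrees(np.arctan2(d[1],d[0])),np.linalg.norm(d))
L=plane("top",(121.1,221.6),.07);print("lamp",L,"side",plane("side",(199.7,161.4),.07),tri((121.1,221.6),(199.7,161.4)))
P,Q=plane("top",(118.55,216),.07),plane("top",(122.65,226),.07);d=P-Q;yaw=np.degrees(np.arctan2(d[1],d[0]));print("yaw",yaw)
s=arm.observe();from scipy.spatial.transform import Rotation as R
r=R.from_quat(s["tcp_rot"]).as_matrix();print(r.round(4));print("d tool",r.T@(np.r_[L[:2],.035]-s["eef_pos"]))
print("red",plane("top",(133,195.5),.085),"brown",plane("top",(222.5,170.5),.13))
```

```text
green (array([0.51776674, 0.07806666, 0.04734694]), np.float64(0.006881313436435186)) (array([0.43850712, 0.079248  , 0.04714611]), np.float64(0.00498258811495556))
base top-only [0.47538059 0.07998027 0.048     ] -0.454892764469103 0.07843398818640453
base side-only [0.48025497 0.0764236  0.048     ] -0.6551481265799743 0.08043077369909366
lamp [0.46951471 0.37818347 0.07      ] side [0.47101921 0.36738699 0.07      ] (array([0.4726841 , 0.37826973, 0.0662317 ]), np.float64(0.005678547334143048))
yaw 23.26142611021949
[[-9.548e-01  2.972e-01 -5.000e-04]
 [ 2.972e-01  9.548e-01 -1.700e-03]
 [-1.000e-04 -1.800e-03 -1.000e+00]]
d tool [-0.33589165 -0.17346887  0.18691443]
red [0.53399173 0.34513418 0.085     ] brown [0.58322599 0.1117891  0.13      ]
```

>>> inch_along --steps '{"tx": [-0.05,-0.1,-0.14,-0.18,-0.22,-0.26,-0.3,-0.336,-0.336,-0.336],"ty": [-0.025,-0.05,-0.075,-0.1,-0.12,-0.135,-0.155,-0.1735,-0.1735,-0.1735],"tz": [0.0,0.02,0.04,0.06,0.08,0.08,0.08,0.08,0.08,0.08],"twist": [-0.1,-0.2,-0.3,-0.4,-0.5,-0.534,-0.534,-0.534,-0.534,-0.534],"jaw": [0.065,0.065,0.065,0.065,0.065,0.065,0.065,0.065,0.065,0.065]}'

```text
clock: 1.1
eef_pos: [0.4705, 0.3777, 0.1421]
tcp_rot: [-0.114, 0.993, -0.0, -0.0]
ft_force: [-0.1, 1.1, 0.1]
grip_width: 0.0649
grasp_force: 0.0
```

Run:
```python
from h import *
p,d=optics.snapshot("side");q,_=optics.snapshot("top")
np.savez("a1.npz",s=p,t=q)
o=np.zeros((480,800,3),np.uint8);o[:480,:395]=cv2.resize(p[110:210,160:242],(395,480),interpolation=cv2.INTER_CUBIC);o[:,400:]=cv2.resize(q[180:260,90:157],(400,480),interpolation=cv2.INTER_CUBIC)
cv2.imwrite("pics/a1.png",o)
from scipy.spatial.transform import Rotation as R
s=arm.observe();r=R.from_quat(s["tcp_rot"]).as_matrix();print(r.round(4),s["eef_pos"],s["joints"].round(2));print("d",r.T@(np.r_[.4695,.378,.037]-s["eef_pos"]))
```

```text
[[-9.727e-01 -2.321e-01 -1.100e-03]
 [-2.321e-01  9.727e-01  6.000e-04]
 [ 1.000e-03  8.000e-04 -1.000e+00]] [0.46853621 0.38016227 0.14232546] [-0.69  0.43 -0.08  1.79  0.04  0.92  1.02]
d [-0.00053675 -0.00241097  0.1053231 ]
```

View pics/a1.png

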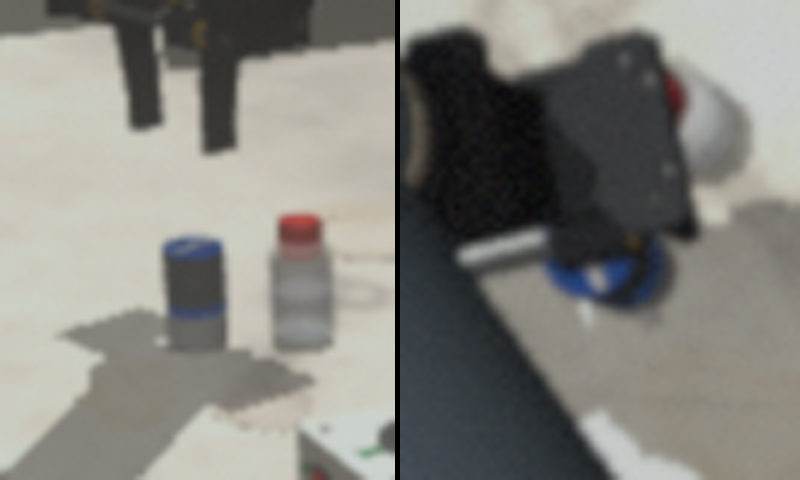

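The side view shows the fingertips at about (189.7,136.5) and (205.4,141.7), above the lamp, whose top is at about (200.4,161.3). I'll compare these with the robot's own kinematics to find the camera bias.

Add to h.py:
```python
def proj(n,X):
    c=C[n];x=c["camera_matrix"]@(c["R"]@np.asarray(X)+c["t"]);return x[:2]/x[2]
```

Run:
```python
from h import *
s=arm.observe();print(s["eef_pos"]);e=s["eef_pos"]
y=np.array([-.232,.9727,0])
for k in(-.039,.039):print("tip",proj("side",e+k*y))
print("tcp",proj("side",e),"lamp top pred",proj("side",[.4695,.378,.07]),"per m:",proj("side",[.4795,.378,.07])-proj("side",[.4695,.378,.07]),proj("side",[.4695,.388,.07])-proj("side",[.4695,.378,.07]))
d=np.load("a1.npz")['s'];g=cv2.cvtColor(d,cv2.COLOR_BGR2GRAY);print(g[164:170:2,188:214]);print(g[130:146:2,184:214])
```

```text
[0.46853621 0.38016227 0.14232546]
tip [203.8453115  140.80279268]
tip [188.13158583 135.55823423]
tcp [195.84518093 138.13269692] lamp top pred [197.82874384 160.51250227] per m: [ 2.9102361  -0.53736892] [-1.32803024 -0.90388048]
[[202 202 203 202 197 158  97  71  70  70  68  70  70  70  69  68  67  77
  133 182 199 201 201 200 201 200]
 [200 199 200 201 197 164 105  72  69  67  68  69  68  69  68  68  67  75
  124 176 198 200 199 200 199 199]
 [200 201 201 201 197 170 115  75  69  69  69  70  69  69  68  67  68  73
  112 170 197 200 200 198 198 198]]
[[200 194 144  71  56  55  56  56  67 128 176 194 194 194 196 195 189 140
   70  54  54  53  53  54  79 151 188 192 191 190]
 [201 195 147  75  56  57  57  57  68 126 176 194 195 193 193 193 188 144
   77  56  54  55  53  58  87 152 184 185 185 184]
 [199 195 150  81  58  57  58  57  63 107 167 196 198 197 195 194 189 144
   78  56  54  55  55  58  97 158 186 188 187 187]
 [202 199 170 122  92  91 100 126 146 165 189 199 199 197 197 196 192 148
   80  58  56  56  56  59  97 159 187 190 189 189]
 [202 201 200 199 196 196 196 198 199 200 200 199 198 199 200 200 197 159
   97  60  57  56  56  58  84 152 186 189 189 189]
 [200 200 200 200 200 200 200 200 201 200 199 200 200 200 199 198 194 159
   98  64  61  63  70  84 104 158 189 192 192 192]
 [200 200 200 200 200 200 199 200 200 200 200 201 199 199 199 198 196 184
  162 154 157 166 182 191 192 193 193 194 194 195]
 [200 199 199 198 198 199 199 199 199 198 200 199 199 199 199 199 200 200
  199 199 199 199 198 198 198 198 198 197 196 195]]
```

The fingers appear 1.5 px to the right of where kinematics puts them. With that taken out, the lamp position agrees to about 1 mm, so I'll descend and grip.

>>> inch_along --steps '{"tx": [0,0,0,0,0,0,0,0,0,0],"ty": [-0.001,-0.001,-0.001,-0.001,-0.001,-0.001,-0.001,-0.001,-0.001,-0.001],"tz": [0.04,0.08,0.1,0.105,0.105,0.105,0.105,0.105,0.105,0.105],"twist": [0,0,0,0,0,0,0,0,0,0],"jaw": [0.065,0.065,0.065,0.065,0.065,0.03,0.03,0.03,0.03,0.03]}' --grip_force 30

```text
clock: 2.2
eef_pos: [0.4706, 0.3778, 0.0383]
tcp_rot: [-0.116, 0.993, 0.0, 0.0]
ft_force: [-0.8, -0.8, 4.0]
grip_width: 0.0394
grasp_force: 30.0
```

>>> inch_along --steps '{"tx": [0,0,0],"ty": [0,0,0],"tz": [0,0,0],"twist": [0,0,0],"jaw": [0.03,0.03,0.03]}'

```text
clock: 2.5
eef_pos: [0.4706, 0.3779, 0.0383]
tcp_rot: [-0.116, 0.993, 0.0, 0.0]
ft_force: [-0.9, -2.9, 5.5]
grip_width: 0.0393
grasp_force: 30.0
```

>>> inch_along --steps '{"tx": [0,0,0.005,0.015,0.025,0.035,0.045,0.055,0.0638,0.0638],"ty": [0,0,-0.03,-0.07,-0.11,-0.16,-0.21,-0.25,-0.285,-0.291],"tz": [-0.04,-0.075,-0.075,-0.075,-0.075,-0.075,-0.075,-0.075,-0.075,-0.075],"twist": [0,0,-0.1,-0.2,-0.3,-0.4,-0.5,-0.6,-0.632,-0.632],"jaw": [0.03,0.03,0.03,0.03,0.03,0.03,0.03,0.03,0.03,0.03]}'

```text
clock: 3.5
eef_pos: [0.4741, 0.0748, 0.112]
tcp_rot: [-0.415, 0.91, -0.001, -0.001]
ft_force: [0.3, 0.0, -0.7]
grip_width: 0.0392
grasp_force: 30.0
```

>>> inch_along --steps '{"tx": [0,0],"ty": [0,0],"tz": [0,0],"twist": [0,0],"jaw": [0.03,0.03]}'

```text
clock: 3.7
eef_pos: [0.475, 0.0816, 0.1125]
tcp_rot: [-0.419, 0.908, 0.0, 0.0]
ft_force: [0.2, 1.0, -1.2]
grip_width: 0.0397
grasp_force: 30.0
```

Run:
```python
from h import *
p,d=optics.snapshot("side");q,_=optics.snapshot("top")
np.savez("a2.npz",s=p,t=q)
o=np.zeros((560,800,3),np.uint8);o[:,:395]=cv2.resize(p[140:240,215:285],(395,560),interpolation=cv2.INTER_CUBIC);o[:,400:]=cv2.resize(q[180:260,210:267],(400,560),interpolation=cv2.INTER_CUBIC)
cv2.imwrite("pics/a2.png",o)
from scipy.spatial.transform import Rotation as R
s=arm.observe();r=R.from_quat(s["tcp_rot"]).as_matrix();print(r.round(4),s["eef_pos"],s["joints"].round(2),s["ft_force"])
```

```text
[[-6.470e-01 -7.625e-01  0.000e+00]
 [-7.625e-01  6.470e-01  9.000e-04]
 [-7.000e-04  6.000e-04 -1.000e+00]] [0.47492508 0.08208471 0.1124965 ] [-0.12  0.3  -0.17  2.09  0.07  0.76  2.11] [ 0.28550408  0.7842042  -2.29142405]
```

View pics/a2.png

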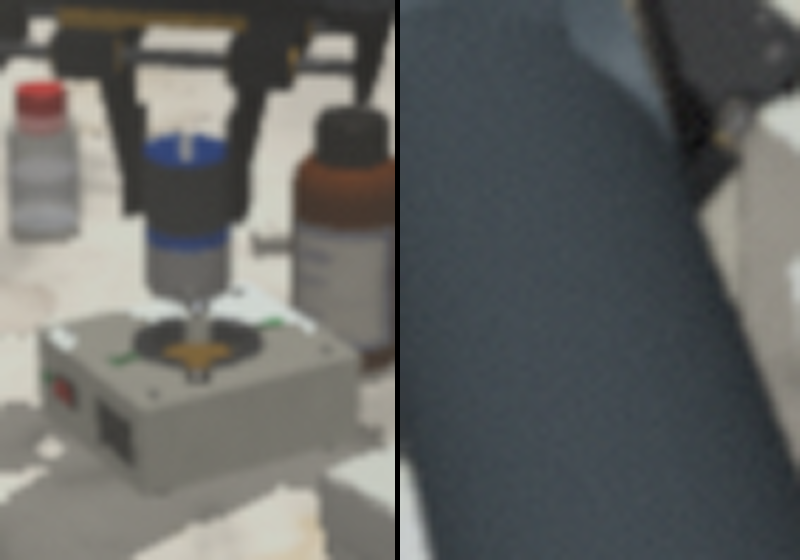

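The top camera is blocked by the arm. The side view shows the lamp axis at u≈248.2 and the collar centre at u≈249.5–250.3, so the lamp is a few mm left of the socket. I'll measure it subpixel.

Run:
```python
from h import *
S0=np.load("side0.npz");z=np.load("a2.npz");p=z['s'];g=cv2.cvtColor(p,cv2.COLOR_BGR2GRAY).astype(float)
for r in(172,174,176,178,182,184,186,188):print(r,g[r,234:264].astype(int))
g0=cv2.cvtColor(S0['p'],cv2.COLOR_BGR2GRAY)
print("initial socket");
for r in range(190,216):print(r,g0[r,232:270])
e=arm.observe()["eef_pos"];s=np.array([.4754,.080,.048])
print("proj tcp-axis at z .09",proj("side",[*e[:2],.09]),"green pred",proj("side",s+[.0392,-.0003,0]),proj("side",s-[.0392,-.0003,0]),"c",proj("side",s),"slot240 r25",proj("side",s+.025*np.array([-.5,-.866,0])))
print("lug",proj("side",[e[0]-.0135,e[1]-.0234,.08]), proj("side",[*e[:2],.08]))
```

```text
172 [187 182 134  69  55  56  58  61  61  62  61  61  60  61  61  61  60  60
  60  60  56  54  51  50  64 127 182 201 204 204]
174 [184 179 134  69  55  55  60  62  62  62  61  62  61  62  61  60  60  60
  59  58  58  54  52  51  62 129 182 203 205 206]
176 [201 197 146  73  56  57  60  61  62  61  61  62  62  62  62  62  61  59
  59  60  57  55  52  50  68 144 192 205 206 206]
178 [203 200 164 126 123 135 113  70  62  63  62  62  62  62  62  61  62  61
  60  60  58  56  56  63 109 174 204 207 205 206]
182 [208 207 208 209 207 202 158  91  69  67  67  66  66  67  66  65  66  64
  63  65  70 111 172 201 200 160 141 157 157 150]
184 [206 207 207 206 206 202 164 108  89  84  82  83  82  79  79  78  80  83
  83  84  90 123 174 196 193 163 125 115 115 114]
186 [205 206 205 205 205 202 163 111  96  98  99 100  99 101 100 100  98  99
  96  94  95 126 177 201 202 197 182 183 191 193]
188 [206 206 205 205 205 202 164 111  97  98  99 101 102 102 101 101 100 100
  96  94  95 125 178 202 205 205 205 205 205 206]
initial socket
190 [197 195 195 194 195 195 195 196 196 196 195 196 195 195 195 195 
[... 3638 characters left out ...]
4 111 127 146 147 135 124 117 115 114 112 112 112
 113 112 112 112 112 111 110 111 110 110 110 110 111 110 110 110 110 110
 111 111]
214 [ 79  66  65  73  83  95 102 107 113 115 113 111 111 110 111 111 113 113
 112 113 112 111 111 111 112 111 110 110 112 111 111 111 111 110 111 111
 111 111]
215 [ 83  66  65  67  69  78  94 105 108 110 110 111 111 111 111 112 112 113
 113 112 112 112 112 111 110 111 111 110 111 111 111 111 110 110 111 111
 110 111]
proj tcp-axis at z .09 [246.94147159 185.35227228] green pred [260.17057133 197.02037003] [234.64076514 203.39258383] c [247.63308354 200.1497143 ] slot240 r25 [247.73773715 204.16915761]
lug [247.07810033 193.0087272 ] [246.97484633 188.86189355]
```

Run:
```python
from h import *
fr=[optics.snapshot("side") for _ in range(4)];D=np.median([f[1] for f in fr],0);np.save("a2d.npy",D);p=fr[0][0]
c=C["side"];vv,uu=np.mgrid[0:420,0:560]
def cloud(D):
    P=np.stack([(uu-c["camera_matrix"][0,2])/c["camera_matrix"][0,0],(vv-c["camera_matrix"][1,2])/c["camera_matrix"][1,1],np.ones_like(D)],-1)*D[...,None]
    return (P-c["t"])@c["R"]
W=cloud(D);W0=cloud(np.load("side0.npz")['d'])
for nm,X in(("now",W),("ini",W0)):
    # base faces: -x face: left (u 224-240,v 208-222) ; -y face: right (u 246-275,v 214-222)
    roi=X[204:226,222:280].reshape(-1,3);roi=roi[(roi[:,2]>.012)&(roi[:,2]<.040)]
    print(nm,len(roi)); fx=roi[(roi[:,1]>.045)&(roi[:,1]<.12)];fy=roi[(roi[:,0]>.435)&(roi[:,0]<.52)]
    print(" -x face x",np.median(fx[:,0]),fx[:,0].std(),len(fx)," -y face y",np.median(fy[:,1]),fy[:,1].std(),len(fy))
    t=X[206:209,240:250].reshape(-1,3);print(" top z",np.median(t[:,2]))
L=W[180:191,243:253].reshape(-1,3);L=L[(L[:,2]>.075)&(L[:,2]<.125)&(L[:,1]<.12)]
R0=lambda q:np.hypot(L[:,0]-q[0],L[:,1]-q[1])-.020
from scipy.optimize import least_squares
r=least_squares(R0,[.475,.082],loss="soft_l1",f_scale=.002);print("lamp axis",r.x,np.std(r.fun),len(L),"tcp",arm.observe()["eef_pos"])
```

```text
now 547
 -x face x 0.4198118615428798 0.014494329518575167 131  -y face y 0.02434951822768419 0.008788027461891803 282
 top z 0.046850021608128
ini 541
 -x face x 0.41990401997309196 0.014314515952905092 134  -y face y 0.024243090671128946 0.008949497395495387 275
 top z 0.047075067568953785
lamp axis [0.47610494 0.08281829] 0.000998282121653816 110 tcp [0.47486481 0.08120435 0.11246504]
```

Run:
```python
from h import *
c=C["side"];vv,uu=np.mgrid[0:420,0:560]
def cloud(D):
    P=np.stack([(uu-c["camera_matrix"][0,2])/c["camera_matrix"][0,0],(vv-c["camera_matrix"][1,2])/c["camera_matrix"][1,1],np.ones_like(D)],-1)*D[...,None]
    return (P-c["t"])@c["R"]
for D in(np.load("a2d.npy"),np.load("side0.npz")['d']):
    X=cloud(D).reshape(-1,3);X=X[(X[:,2]>.010)&(X[:,2]<.042)]
    for ax,lo,hi,m in((0,.045,.115,.4198),(1,.44,.52,.0243)):
        q=X[(X[:,1-ax]>lo)&(X[:,1-ax]<hi)&(abs(X[:,ax]-m)<.007)];k=np.polyfit(q[:,1-ax]-(.077 if ax==0 else .477),q[:,ax],1);print(ax,k,len(q),(q[:,ax]-np.polyval(k,q[:,1-ax]-(.077 if ax==0 else .477))).std())
# rim of lamp, current image: columns profile
g=cv2.cvtColor(np.load("a2.npz")['s'],cv2.COLOR_BGR2GRAY)
print(g[160:200,244:253:2].T)
e=np.array([.4755,.0815])
for z in(.1442,.0742):print(z,proj("side",[*e,z]),proj("side",[e[0]-.02*.567,e[1]-.02*.823,z]),proj("side",[e[0]+.02*.567,e[1]+.02*.823,z]))
```

```text
0 [-0.00386623  0.4195165 ] 133 0.000980637766238616
1 [-0.01395172  0.02420695] 295 0.000844637923542294
0 [-0.00642717  0.41965891] 128 0.0012489278003392646
1 [-0.00931243  0.02420041] 293 0.0014015796760501568
[[196 192 186 162 114  76  71  70  69  67  62  61  61  61  61  61  61  62
   62  62  62  64  67  68  82  96  99 100  99  99  99  99 107 153 197 206
  169  94  68  63]
 [194 187 174 142 107  96  95  91  80  69  62  59  60  61  61  61  62  62
   62  63  61  63  66  69  82  98  99 101 102 101 101  98  97 120 167 190
  152  89  69  67]
 [190 188 188 173 138 125 124 122 105  73  63  61  61  60  61  61  62  62
   62  63  61  63  66  69  79  95 100 101 101 102 103 107 105 101 113 138
  143 117 107 106]
 [187 184 189 164 101  74  72  73  71  65  62  60  60  60  60  61  61  61
   62  60  61  63  66  68  80  95  98 100 100 100 100  98  97 112 131 132
  119 120 119 118]
 [193 192 197 183 137  81  70  69  67  62  60  59  60  60  59  61  59  62
   60  61  60  63  63  67  83  96  96  97  96  95  94  95 104 141 172 176
  158 111  89  86]]
0.1442 [247.06554675 165.863726  ] [246.5098878  168.59771334] [247.60283313 163.22013646]
0.0742 [247.29524658 190.91520485] [246.75897343 193.98890922] [247.81426898 187.94037495]
```

>>> inch_along --steps '{"tx": [0.0034,0.0034,0.0034,0.0034,0.0034,0.0034],"ty": [-0.0049,-0.0049,-0.0049,-0.0049,-0.0049,-0.0049],"tz": [0.01,0.02,0.024,0.026,0.028,0.028],"twist": [0,0,0,0,0,0],"jaw": [0.03,0.03,0.03,0.03,0.03,0.03]}'

```text
clock: 4.6
eef_pos: [0.4764, 0.0744, 0.0843]
tcp_rot: [-0.419, 0.908, 0.0, -0.0]
ft_force: [-0.3, -0.1, -1.4]
grip_width: 0.0395
grasp_force: 30.0
```

Run:
```python
from h import *
p,d=optics.snapshot("side");np.savez("a3.npz",s=p,d=d)
cv2.imwrite("pics/a3.png",cv2.resize(p[160:225,215:285],(600,557),interpolation=cv2.INTER_CUBIC))
s=arm.observe();print(s["eef_pos"],s["ft_force"],s["moment"])
```

```text
[0.47637615 0.07440194 0.08432146] [-0.58845675 -0.65965858 -1.14648037] [0.05924103 0.02435638 0.01956962]
```

View pics/a3.png

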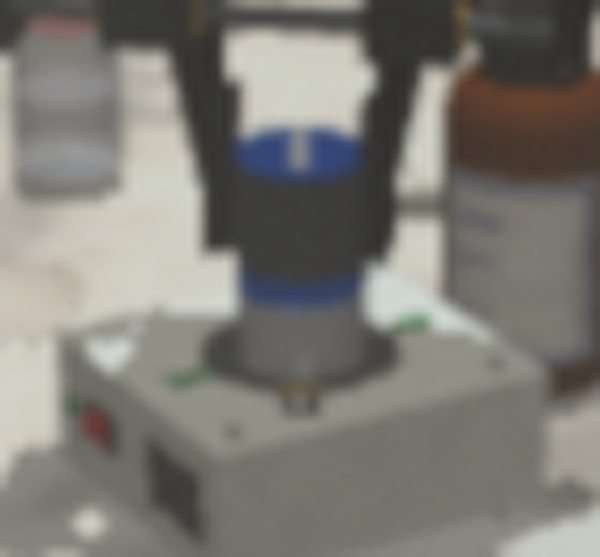

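The lamp axis (crop column 300, about u 249.9) is over the collar and the slot mark (300), and its bottom is at the mouth with no contact force. I'll keep descending in small steps.

>>> inch_along --steps '{"tx": [0,0,0],"ty": [0,0,0],"tz": [0.002,0.004,0.004],"twist": [0,0,0],"jaw": [0.03,0.03,0.03]}'

```text
clock: 4.95
eef_pos: [0.4763, 0.0744, 0.0802]
tcp_rot: [-0.419, 0.908, 0.0, -0.0]
ft_force: [-0.0, 0.3, -2.1]
grip_width: 0.0394
grasp_force: 30.0
```

>>> inch_along --steps '{"tx": [0,0,0],"ty": [0,0,0],"tz": [0.002,0.004,0.004],"twist": [0,0,0],"jaw": [0.03,0.03,0.03]}'

```text
clock: 5.25
eef_pos: [0.4766, 0.0744, 0.0765]
tcp_rot: [-0.419, 0.908, 0.0, 0.0]
ft_force: [-0.3, -0.2, 1.2]
grip_width: 0.0393
grasp_force: 30.0
```

>>> inch_along --steps '{"tx": [0,0,0],"ty": [0,0,0],"tz": [0.003,0.006,0.006],"twist": [0,0,0],"jaw": [0.03,0.03,0.03]}'

```text
clock: 5.55
eef_pos: [0.4767, 0.0744, 0.0705]
tcp_rot: [-0.419, 0.908, 0.0, 0.0]
ft_force: [-0.8, -0.6, 3.7]
grip_width: 0.0396
grasp_force: 30.0
```

>>> inch_along --steps '{"tx": [0,0,0,0],"ty": [0,0,0,0],"tz": [0.003,0.006,0.007,0.007],"twist": [0,0,0,0],"jaw": [0.03,0.03,0.03,0.03]}'

```text
clock: 5.95
eef_pos: [0.4767, 0.0744, 0.0637]
tcp_rot: [-0.419, 0.908, -0.0, 0.0]
ft_force: [-1.6, -0.7, 7.5]
grip_width: 0.0392
grasp_force: 30.0
```

```bash
python3 -c "
from h import *
p,d=optics.snapshot('side');cv2.imwrite('pics/a4.png',cv2.resize(p[160:225,215:285],(600,557),interpolation=cv2.INTER_CUBIC))
s=arm.observe();print(s['eef_pos'],s['ft_force'],s['moment'])"
```

```text
[0.47666888 0.07443375 0.0637959 ] [-1.68290994 -0.43451568  6.69444908] [ 0.08971796  0.50296858 -0.04211562]
```

View pics/a4.png

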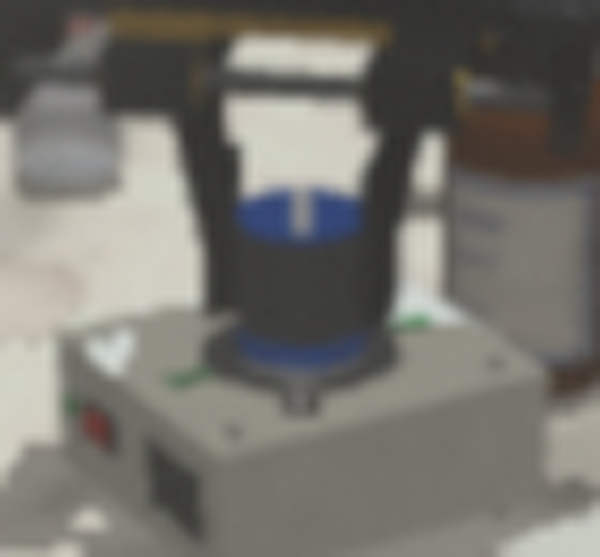

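The lamp is 22.6 mm below the mouth and the spring force agrees (about 8 N). Next is the clockwise twist.

>>> inch_along --steps '{"tx": [0,0,0,0,0],"ty": [0,0,0,0,0],"tz": [0,0,0,0,0],"twist": [0.1,0.2,0.3,0.4,0.4],"jaw": [0.03,0.03,0.03,0.03,0.03]}'

```text
clock: 6.5
eef_pos: [0.477, 0.0747, 0.064]
tcp_rot: [-0.229, 0.973, 0.0, 0.001]
ft_force: [-0.9, 0.5, 7.1]
grip_width: 0.0394
grasp_force: 30.0
```

>>> inch_along --steps '{"tx": [0,0,0,0,0,0,0],"ty": [0,0,0,0,0,0,0],"tz": [0,0,0,0,0,0,0],"twist": [0.1,0.2,0.3,0.4,0.5,0.55,0.55],"jaw": [0.03,0.03,0.03,0.03,0.03,0.03,0.03]}'

```text
clock: 7.2
eef_pos: [0.4773, 0.0753, 0.0641]
tcp_rot: [0.043, 0.999, 0.001, 0.001]
ft_force: [-0.9, -0.0, 7.5]
grip_width: 0.0392
grasp_force: 30.0
```

```bash
python3 -c "
from h import *
s=arm.observe();print(s['eef_pos'],s['ft_force'],s['moment'])"
```

```text
[0.47730623 0.07525042 0.06410489] [-0.86239623 -0.0316348   7.51927501] [ 0.37281306  0.20419443 -0.01240703]
```

>>> inch_along --steps '{"tx": [0,0,0,0],"ty": [0,0,0,0],"tz": [0,0,0,0],"twist": [0.05,0.1,0.1,0.1],"jaw": [0.03,0.03,0.03,0.03]}'

```text
clock: 7.6
eef_pos: [0.4774, 0.0753, 0.0642]
tcp_rot: [0.093, 0.996, 0.001, 0.001]
ft_force: [-0.5, 1.4, 7.5]
grip_width: 0.0391
grasp_force: 30.0
```

```bash
python3 -c "
from h import *
p,d=optics.snapshot('side');cv2.imwrite('pics/a5.png',cv2.resize(p[160:225,215:285],(600,557),interpolation=cv2.INTER_CUBIC))
s=arm.observe();print(s['eef_pos'],s['tcp_rot'],s['ft_force'],s['moment'])"
```

```text
[0.4774005  0.07531037 0.0641322 ] [9.27429607e-02 9.95689312e-01 7.68708257e-04 9.73135190e-04] [-1.48765595  1.12927552  6.59750603] [0.43221276 0.16357534 0.00952822]
```

View pics/a5.png

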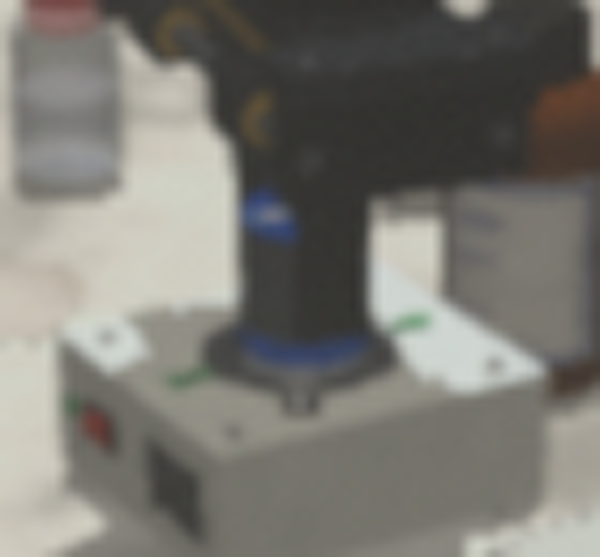

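>>> inch_along --steps '{"tx": [0,0,0],"ty": [0,0,0],"tz": [0,0,0],"twist": [0.03,0.06,0.06],"jaw": [0.03,0.03,0.03]}'

```text
clock: 7.95
eef_pos: [0.4775, 0.0754, 0.0642]
tcp_rot: [0.122, 0.992, 0.001, 0.001]
ft_force: [-0.9, 1.0, 6.7]
grip_width: 0.0395
grasp_force: 30.0
```

```bash
python3 -c "
from h import *
s=arm.observe();print(s['eef_pos'],s['tcp_rot'],s['ft_force'],s['moment'])"
```

```text
[0.47749122 0.07544883 0.0641654 ] [1.22448782e-01 9.92473946e-01 8.14283525e-04 1.04812907e-03] [-0.94348655  0.95857932  6.69135976] [0.50004231 0.10618167 0.01558361]
```

>>> inch_along --steps '{"tx": [0,0,0,0,0],"ty": [0,0,0,0,0],"tz": [0,-0.002,-0.004,-0.005,-0.005],"twist": [-0.03,-0.03,-0.03,-0.03,-0.03],"jaw": [0.03,0.03,0.03,0.03,0.03]}'

```text
clock: 8.45
eef_pos: [0.4773, 0.0753, 0.069]
tcp_rot: [0.107, 0.994, 0.001, 0.001]
ft_force: [-0.5, 2.7, 5.0]
grip_width: 0.0392
grasp_force: 30.0
```

>>> inch_along --steps '{"tx": [0,0],"ty": [0,0],"tz": [-0.001,-0.001],"twist": [0,0],"jaw": [0.03,0.03]}'

```text
clock: 8.65
eef_pos: [0.4773, 0.0753, 0.0693]
tcp_rot: [0.107, 0.994, 0.001, 0.001]
ft_force: [2.9, 2.9, -1.1]
grip_width: 0.0395
grasp_force: 30.0
```

```bash
python3 -c "
from h import *
s=arm.observe();print(s['eef_pos'],s['tcp_rot'],s['ft_force'],s['moment'])"
```

```text
[0.47727878 0.07525692 0.0693159 ] [1.07484153e-01 9.94206151e-01 6.60046354e-04 9.22068472e-04] [ 2.86927123  2.94352248 -1.12730981] [ 1.1602374  -0.60156164  0.03375737]
```

It rose 5.2 mm and stopped 17 mm below the mouth with the lugs bearing up, so it's in the notches. Now I'll release and retreat.

>>> inch_along --steps '{"tx": [0,0,0,0,0,0,0,0,0,0],"ty": [0,0,0,0,0,0,0,0,0,0],"tz": [0.0005,0.0005,0.0005,0.0005,0.0005,-0.02,-0.06,-0.1,-0.13,-0.13],"twist": [0,0,0,0,0,0,0,0,0,0],"jaw": [0.03,0.065,0.065,0.065,0.065,0.065,0.065,0.065,0.065,0.065]}'

```text
clock: 9.65
eef_pos: [0.479, 0.0745, 0.2035]
tcp_rot: [0.108, 0.994, 0.001, 0.004]
ft_force: [-0.2, 0.4, 0.8]
grip_width: 0.0652
grasp_force: 0.0
```

>>> inch_along --steps '{"tx": [0,0,0,0,0,0,0,0],"ty": [0.05,0.1,0.15,0.2,0.25,0.3,0.3,0.3],"tz": [0,0,0,0,0,0,0,0],"twist": [0,0,0,0,0,0,0,0],"jaw": [0.065,0.065,0.065,0.065,0.065,0.065,0.065,0.065]}'

```text
clock: 10.45
eef_pos: [0.5396, 0.3679, 0.1973]
tcp_rot: [0.107, 0.994, -0.001, -0.001]
ft_force: [0.2, -1.3, 0.4]
grip_width: 0.0647
grasp_force: 0.0
```

Run:
```python
from h import *
p,d=optics.snapshot("side");q,D=optics.snapshot("top")
o=np.zeros((560,800,3),np.uint8);o[:,:395]=cv2.resize(p[140:240,190:290],(395,560),interpolation=cv2.INTER_CUBIC);o[:,400:]=cv2.resize(q[150:250,110:270],(400,560),interpolation=cv2.INTER_CUBIC)
cv2.imwrite("pics/a6.png",o);print(arm.observe()["eef_pos"])
```

```text
[0.54066519 0.36520626 0.19840971]
```

View pics/a6.png

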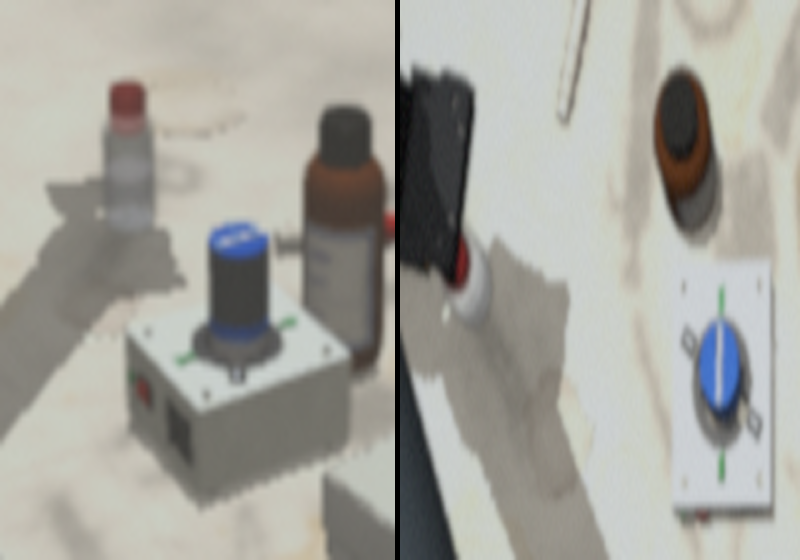

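The lamp stands upright in the socket. Its white line (crop column 721) lies along the green marks (column 721), and the bottles are upright and look unmoved. Handing in.

```bash
python3 -c "
from workcell import arm, optics, sign_off
print(sign_off())"
```

```text
the job is handed in; nothing more can be done
None
```

The blue lamp is locked upright in the socket, lugs in the notches at the green marks; I released it, moved the arm clear and handed in at about 10.6 s, having seen no contact with the amber lamp, bottles or cup.

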